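Index the pipe turntable on by one hole

ROBOT

A 6-joint arm with a two-finger parallel gripper is mounted at the origin on the work surface. World frame = base frame: x ahead of the robot, y to its left, z up, the work surface at z = 0. Lengths are in m, angles in degrees, forces in N, time in s.
With the tool pointing down it reaches from about 0.35 to 0.875 m from the base axis. Payload 4.2 kg.
Tool frame: the origin (TCP) lies at the very end of the fingers, on their centre line; the grasp point (between the pads) lies behind it (r.grip_point_offset is the z of the grasp point in the tool frame, in m); z points along the fingers, y is the direction in which the jaws open and shut (so a half turn about z gives the same grasp; the last joint's range is limited). The gripper opens to 87 mm and grips with 3 to 60 N. Pads are 19 mm wide; open, the fingers measure 117 mm over their backs; the gripper's body (75 mm by 190 mm) begins 51 mm behind the grasp point.
Start: joints at [88.786, 22.042, 0.453, 0, -68.411, -14.817], TCP at [0.173, 0.601, 0.223] pointing down, gripper open.
Joint ranges: [-179.83, 179.83], [-69.29, 118.12], [-61.27, 80.66], [-181.25, 117.63], [-171.15, -9.14], [-177.46, 177.46]. Speed limits (degrees/s): [159.86, 159.86, 180, 180, 180, 180].

INTERFACE

Orientations are given as a 3x3 rotation matrix whose columns are the frame's x, y, z axes.
In Python, from station import r, capture, workorder gives the robot as it stands. The module is installed in compiled form; this text tells all that it offers.
- The arm moves only by the shell command python3 -m crank 'ROWS'. ROWS is JSON, a list of rows, each an object with "delta_rot": the turn, a rotation vector about the tool's x, y, z in rad, a list of three; "linear": the shift along the tool's x, y, z in m, a list of three; "gripper": the opening in per cent of the stroke, from 0 (shut) to 100 (fully open). A call has 1 to 10 rows; each row shifts and turns the commanded pose from where the row before left it, along the tool's axes as they then stand; what a row does not reach is not made up. A row lasts 1/8 s, in which the tool goes at most 62.5 mm and 10.7 degrees, less where a joint would pass 70% of its speed; a pose out of reach is approached as far as the arm can. A call is refused whole if a number of a shift passes 0.0625 or a number of a turn 0.188, either way. A call with a gripper value outside its range is refused whole. The fingers move at their own pace and stop on an object; the grip force is fixed at half the most. Time passes only in rows, so rows that do not move let the fingers close. It gives the time, the measured TCP pose, the force and the opening at its end, in the units of the state.
- r.sense(): the state, without advancing time (a new reading comes with each control period).
- capture(name): name is "scene" or "top"; returns a dict with "img" (480x640x3 uint8, blue, green, red), "fx", "fy", "cx", "cy" (pixels), "world_from_camera" (4x4, takes a point from camera to world coordinates). Camera axes: x right, y down, z forward; pixel columns grow to the right and rows downward; lengths in m; the calibration is good to about 2 mm. A picture is of the moment at which its call begins. There is no depth.
- workorder.finish_job(): hands the job in, once; it reports no verdict.
The state is a dict: "time_s": time; "joints": joint angles; "joint_velocities": joint speeds; "effort": joint torques, N m; "tcp_pos": TCP position; "ee_rot": TCP orientation; "wrist_force": force on the tool from outside, world axes, zero at the start; "moment": the same for the moment, N m; "gripper_width": opening from 0.0 (shut) to 1.0 (fully open).
Only numpy, scipy, OpenCV 4.12 (cv2) and the standard library are available. Lean on these libraries where they do the work, as an engineer would, in place of code of your own. Each camera call takes 0.05 s, during which the arm holds its last target.

TASK

Index the pipe-welding turntable on by one hole, counter-clockwise as seen from above: with the fingertips press the spring-loaded index plunger fully down to free it, turn the table by pushing sideways while it is down, and let it spring fully back up in the very next hole, not going past that hole and not turning the table the other way. Only press and push; pick nothing up: the loose flanged pipe stub must stay standing in the middle of the table and ride round with it, and leave the other loose things on the bench alone.

Things in the scene. Friction and masses are not known exactly. Their poses are not given: they have to be found in the camera images.
- table_centre (a point): Centre of the top face of the turning top (aluminium disc 160 mm across, top face 70 mm above the bench), on the vertical turning axis. x points radially out along the arm to the plunger and turns with the table; z up. The top turns on a fixed round blue base, 300 mm across. Once unlocked, the table turns with about 2 N at the plunger's radius and stays where it is left.
- plunger_pad (a point): Centre of the top face of the plunger's ribbed black thumb pad, on the table's arm, 115 mm from the turning axis, 92 mm above the bench when up. The pad is 40 mm radially by 50 mm across (the turning direction), 10 mm thick. It lies between two upright steel cheeks. x radially out, y in the counter-clockwise turning direction, z up.
- cheek (a point): Middle of the top edge of the inner face of the counter-clockwise steel cheek, 118 mm above the bench (26 mm above the raised pad), 28 mm from the pad's middle. Both cheeks are fixed to the arm, 6 mm thick, 50 mm long radially (92 to 142 mm from the axis), with 56 mm free between them: closed fingertips fit there. Pushing this cheek turns the table. x radially out, z up.
- hole_next (a point): Middle of the next index hole (about 12 mm wide) in the upper face of the fixed steel ring, 50 mm above the bench, 45 degrees counter-clockwise (seen from above) of the hole where the plunger starts. It does not turn. The ring, 296 mm across, has 8 such holes 45 degrees apart, 115 mm from the axis, joined by a narrow dark slot. With the plunger seated there the pad is right above it.
- turntable (a joint): Angle of the table in rad, 0 in the starting hole, growing counter-clockwise seen from above; 0.785 in the next hole. A seated plunger leaves about 0.01 rad of play.
- plunger (a joint): How far the plunger is pressed down, m: 0 fully up (in a hole), 0.014 at its stop. Spring about 4 N at the start, 9 N at the stop. The table is locked until it is about 10 mm down. Let go between holes it rises only to about 0.0095, sliding under the ring, and snaps up by itself and locks when it comes to a hole.
- pipe_stub: Loose steel pipe stub standing upright at the middle of the table, 0.6 to 1.2 kg: flange 96 mm across and 12 mm thick, pipe 60 mm outside, 62 mm tall overall. Origin at the centre of its underside, z along the pipe.
- spirit_level: Loose bystander: aluminium spirit level, 200 x 22 x 45 mm, on edge on the bench. Origin at the centre of its underside, x along it.
- coupling: Loose bystander: steel pipe coupling, ring 50 mm outside, 45 mm tall, upright on the bench. Origin at the centre of its underside.
- spanner: Loose bystander: steel spanner 180 mm long, lying flat on the bench. Origin at the centre of its underside, x along it.

How it is judged:
By the outcome, as a careful person would: the job done as asked, in the order asked, and still so for the second after the job is handed in, with the robot touching nothing.
It also fails if it takes over 43 s, if anything falls off the work surface, if the arm or the gripper's body presses on something with over 40 N, if the wrist force passes 120 N, or if a joint passes its speed limit or range.

## Working session

There is one attempt and no reset: what is moved stays moved. The work goes in short steps, Python scripts to look and compute and a shell command to move; the robot and the scene stay as the last step left them, time stands still between calls to the robot, and variables do not carry over. Pictures are saved under pics/ and viewed, and the job is handed in when it is done.

```bash
mkdir -p pics; python3 - <<'E'
from station import r,capture
import cv2,numpy as np
np.set_printoptions(precision=4,suppress=True)
s=r.sense();print(s['time_s'],s['tcp_pos'],s['ee_rot'],s['wrist_force'],s['gripper_width'],r.grip_point_offset)
for n in("scene","top"):
    c=capture(n);cv2.imwrite(f"pics/{n}0.png",c["img"]);print(n,c["fx"],c["fy"],c["cx"],c["cy"],np.array(c["world_from_camera"]))
E
```

```text
0.0 [0.1724 0.6001 0.2214] [[ 0.9611 -0.2763 -0.0005]
 [-0.2763 -0.9611 -0.0021]
 [ 0.0001  0.0022 -1.    ]] [ 0.671 -0.335  0.806] 0.9997532224121741 -0.0187
scene 624.5391794726531 624.5391794726531 321.2640191059507 242.40585008980628 [[ 0.6476  0.4425 -0.6203  1.3491]
 [ 0.7618 -0.3593  0.5391 -0.6956]
 [ 0.0157 -0.8216 -0.5698  0.8461]
 [ 0.      0.      0.      1.    ]]
top 441.3776818248765 441.3776818248765 314.10404419837744 244.23115758061772 [[ 0.0059 -0.9815  0.1914  0.3904]
 [-0.9998 -0.0096 -0.0184  0.0105]
 [ 0.0199 -0.1913 -0.9813  1.0045]
 [ 0.      0.      0.      1.    ]]
```

View pics/scene0.png

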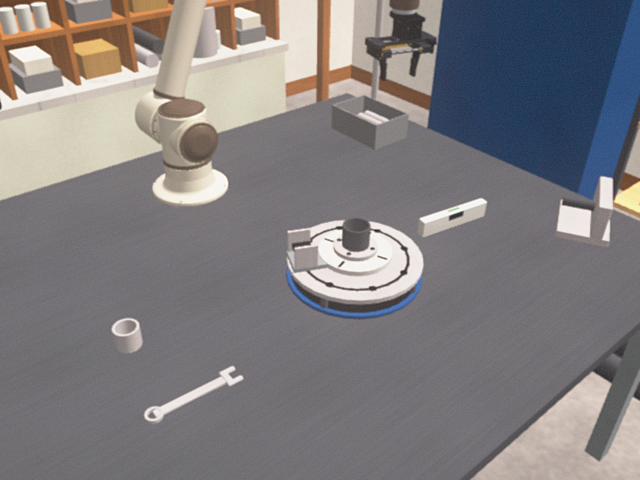

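View pics/top0.png

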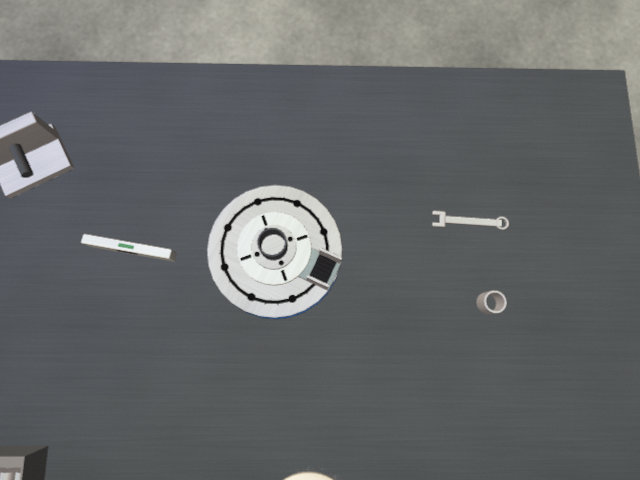

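The top view has the table at about (274,250) and the plunger pad at about (324,267). The level lies to the left, with the spanner and coupling to the right, all well away. I'll enlarge the crop next.

```bash
python3 - <<'E'
import cv2
a=cv2.imread("pics/top0.png")[180:325,200:350];cv2.imwrite("pics/topc.png",cv2.resize(a,None,fx=4,fy=4,interpolation=cv2.INTER_CUBIC))
a=cv2.imread("pics/scene0.png")[200:320,270:440];cv2.imwrite("pics/scenec.png",cv2.resize(a,None,fx=4,fy=4,interpolation=cv2.INTER_CUBIC))
E
```

```text
(no output)
```

View pics/topc.png

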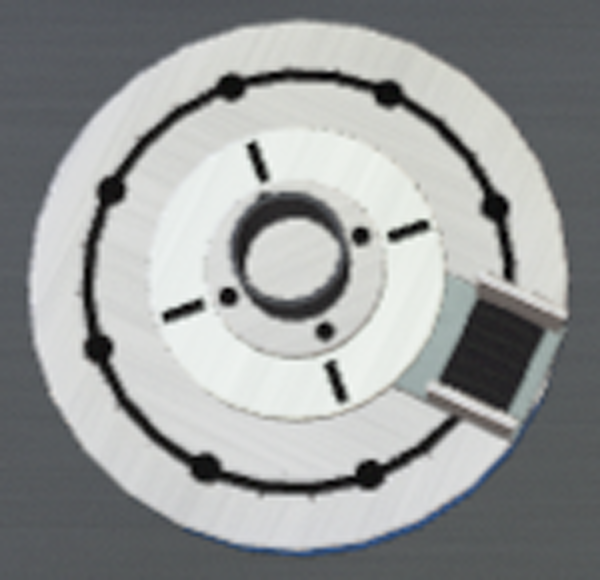

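View pics/scenec.png

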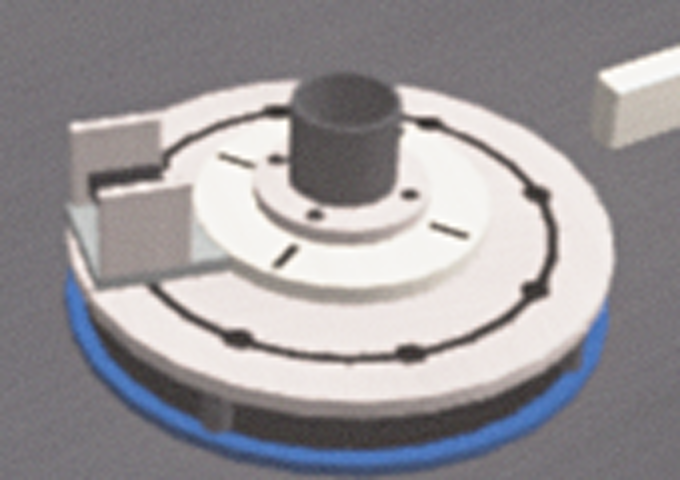

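```bash
cat > h.py <<'E'
from station import r,capture
import cv2,numpy as np
np.set_printoptions(precision=4,suppress=True)
def ray(c,uv,z):
    T=np.array(c["world_from_camera"]);d=T[:3,:3]@np.array([(uv[0]-c["cx"])/c["fx"],(uv[1]-c["cy"])/c["fy"],1])
    return T[:3,3]+d*(z-T[2,3])/d[2]
def proj(c,p):
    T=np.linalg.inv(np.array(c["world_from_camera"]));q=T[:3,:3]@np.array(p)+T[:3,3]
    return np.array([c["fx"]*q[0]/q[2]+c["cx"],c["fy"]*q[1]/q[2]+c["cy"]])
E
python3 - <<'E'
from h import *
from scipy.optimize import least_squares
res={}
for n,pts,off in (("top",[(496,207),(389,92),(232,87),(112,190),(98,347),(207,467),(370,473)],(200,180)),
 ("scene",[(240,339),(411,354),(537,289),(538,192),(428,123),(278,111)],(270,200))):
    c=capture(n)
    P=np.array([ray(c,(u/4+off[0]-.375,v/4+off[1]-.375),.05)[:2] for u,v in pts])
    if n=="top": k=np.arange(7)
    else: k=None
    cc=P.mean(0)
    f=lambda x:np.hypot(*(P-x).T)-.115
    x=least_squares(f,cc).x
    a=np.degrees(np.arctan2(*(P-x).T[::-1]));print(n,x,f(x)*1e3,a, a%45)
    for uv,z in ([((494,350),.092)] if n=="top" else [((125,178),.092)]):
        p=ray(c,(uv[0]/4+off[0]-.375,uv[1]/4+off[1]-.375),z)[:2];d=p-x
        print("pad",p,np.hypot(*d),np.degrees(np.arctan2(d[1],d[0])))
E
```

```text
top [0.566  0.0795] [ 0.0068  0.6078 -0.5472 -0.2424  0.6368 -0.0414 -0.2572] [ -69.7337  -24.3847   20.5538   65.6795  110.4267  155.7851 -159.4058] [20.2663 20.6153 20.5538 20.6795 20.4267 20.7851 20.5942]
pad [ 0.5199 -0.0258] 0.11491361003438097 -113.64479512734468
scene [0.5672 0.0815] [ 0.2714  0.2961 -0.1093  0.5522 -0.4005  0.6906] [-69.4676 -25.0129  20.6859  66.2251 111.17   155.5239] [20.5324 19.9871 20.6859 21.2251 21.17   20.5239]
pad [ 0.5059 -0.0196] 0.11827862386070073 -121.24264795476667
```

```bash
python3 -m crank '[{"delta_rot":[0,0,0.146],"linear":[0,0,0],"gripper":0},{"delta_rot":[0,0,0],"linear":[0.0415,0.0304,0],"gripper":0},{"delta_rot":[0,0,0],"linear":[0.0415,0.0304,0],"gripper":0},{"delta_rot":[0,0,0],"linear":[0.0415,0.0304,0],"gripper":0},{"delta_rot":[0,0,0],"linear":[0.0415,0.0304,0],"gripper":0},{"delta_rot":[0,0,0],"linear":[0.0415,0.0304,0],"gripper":0},{"delta_rot":[0,0,0],"linear":[0.0415,0.0304,0],"gripper":0},{"delta_rot":[0,0,0],"linear":[0.0415,0.0304,0],"gripper":0}]'
python3 -m crank '[{"delta_rot":[0,0,0],"linear":[0.0415,0.0304,0],"gripper":0},{"delta_rot":[0,0,0],"linear":[0.0415,0.0304,0],"gripper":0},{"delta_rot":[0,0,0],"linear":[0.0415,0.0304,0],"gripper":0},{"delta_rot":[0,0,0],"linear":[0.0415,0.0304,0],"gripper":0},{"delta_rot":[0,0,0],"linear":[0.0415,0.0304,0],"gripper":0},{"delta_rot":[0,0,0],"linear":[0.0415,0.0304,0],"gripper":0},{"delta_rot":[0,0,0],"linear":[0.0415,0.0304,0],"gripper":0},{"delta_rot":[0,0,0],"linear":[0,0,0],"gripper":0}]'
cat >> h.py <<'E'
C=np.array([.5665,.0803])
def st(th=0):
    s=r.sense();a=np.radians(-114.4+th);er=np.array([np.cos(a),np.sin(a)]);et=np.array([-er[1],er[0]])
    p=np.array(s['tcp_pos']);R=np.array(s['ee_rot']);F=np.array(s['wrist_force']);d=p[:2]-C
    print("t",s['time_s'],"tang",d@et,"rad",d@er,"z",p[2],"yaw-err",np.degrees(np.arctan2(R[1,1],R[0,1]))+114.4-th,"F er,et,z",F[:2]@er,F[:2]@et,F[2],"w",s['gripper_width'],"tilt",R[:2,2])
E
python3 -c "
from h import *
st()
for n in('top','scene'): cv2.imwrite(f'pics/{n}1.png',cv2.resize(capture(n)['img'][150:350,200:450],None,fx=3,fy=3,interpolation=2))"
```

```text
time_s: 1.2
tcp_pos: [0.3497, 0.2853, 0.2226]
ee_rot: [[0.911, -0.413, 0.0], [-0.413, -0.911, 0.0], [0.0, -0.0, -1.0]]
wrist_force: [-0.1, -0.1, 0.2]
gripper_width: 0.172
time_s: 2.2
tcp_pos: [0.5267, -0.0296, 0.2218]
ee_rot: [[0.909, -0.418, -0.001], [-0.418, -0.909, -0.0], [-0.001, 0.001, -1.0]]
wrist_force: [0.3, -0.0, 0.2]
gripper_width: 0.005
t 2.2 tang 0.00917469790430663 rad 0.11650142646974006 z 0.22180778444830052 yaw-err -0.28556013736127284 F er,et,z -0.11001900412049541 0.24909473840611646 0.190866009972965 w 0.0048740860313557675 tilt [-0.001  -0.0005]
```

```bash
python3 -m crank '[{"delta_rot":[0,0,0],"linear":[-0.001,-0.0015,0.03],"gripper":0},{"delta_rot":[0,0,0],"linear":[0,0,0.03],"gripper":0},{"delta_rot":[0,0,0],"linear":[0,0,0.035],"gripper":0},{"delta_rot":[0,0,0],"linear":[0,0,0],"gripper":0}]'
python3 -c "
from h import *
st()
a=capture('top')['img'][180:325,200:350];b=capture('scene')['img'][170:315,255:405]
cv2.imwrite('pics/p2.png',cv2.resize(np.hstack([a,b]),None,fx=2.66,fy=2.66,interpolation=2))"
```

```text
time_s: 2.8
tcp_pos: [0.5232, -0.0244, 0.1255]
ee_rot: [[0.911, -0.412, -0.006], [-0.412, -0.911, -0.001], [-0.005, 0.004, -1.0]]
wrist_force: [-0.8, 0.3, 0.5]
gripper_width: 0.005
t 2.8 tang 0.003822847212497907 rad 0.11321634904355965 z 0.125519200230878 yaw-err 0.09716167028155098 F er,et,z 0.07462614800853742 -0.8739974450517625 0.4572676715469438 w 0.005311623517370727 tilt [-0.0061 -0.0011]
```

View pics/p2.png

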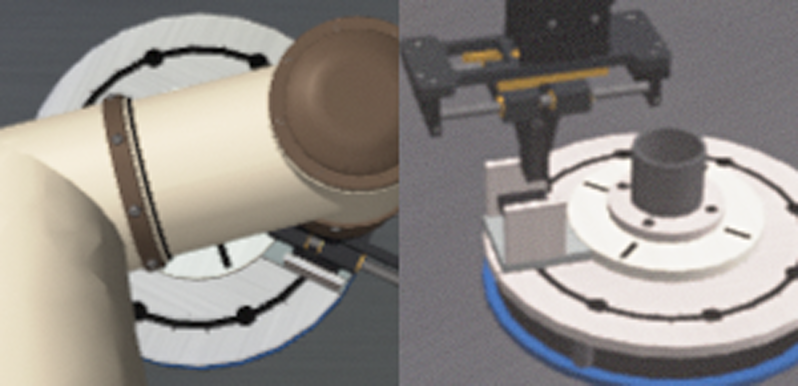

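The fingers are above the gap between the cheeks, seen at (538,178) in the right half. I'll overlay the projected model to check the alignment.

```bash
python3 -c "
from h import *
st()
c=capture('scene');im=cv2.resize(c['img'],None,fx=5,fy=5,interpolation=2)
st()
a=np.radians(-114.4);er=np.array([np.cos(a),np.sin(a)]);et=np.array([-er[1],er[0]])
def P(t,rr,z): return proj(c,[*(C+et*t+er*rr),z])
def L(pts,col): cv2.polylines(im,[np.int32([(P(*p)+.5)*5-.5 for p in pts])],True,col,1)
L([(-.025,.095,.092),(.025,.095,.092),(.025,.135,.092),(-.025,.135,.092)],(0,255,0))
L([(.028,.092,.118),(.028,.142,.118),(.034,.142,.118),(.034,.092,.118)],(0,0,255))
L([(-.028,.092,.118),(-.028,.142,.118),(-.034,.142,.118),(-.034,.092,.118)],(255,0,0))
t=np.array(r.sense()['tcp_pos']);q=(proj(c,t)+.5)*5;cv2.circle(im,(int(q[0]),int(q[1])),4,(0,255,255),-1)
cv2.imwrite('pics/p3.png',im[900:1500,1275:2075])"
```

```text
t 2.9 tang 0.006468602419001342 rad 0.11192530060415437 z 0.1286615589274302 yaw-err 0.11835430720529416 F er,et,z -0.7741813781028449 0.0632517386385625 0.30849522140358965 w 0.010248570314972689 tilt [ 0.0014 -0.0002]
t 2.95 tang 0.006926692828584449 rad 0.11179158486646504 z 0.12923541295731214 yaw-err 0.09496199114046533 F er,et,z -0.2643527857782089 -0.32827821734366763 0.285697297208932 w 0.005515280402891543 tilt [0.0029 0.0002]
```

View pics/p3.png

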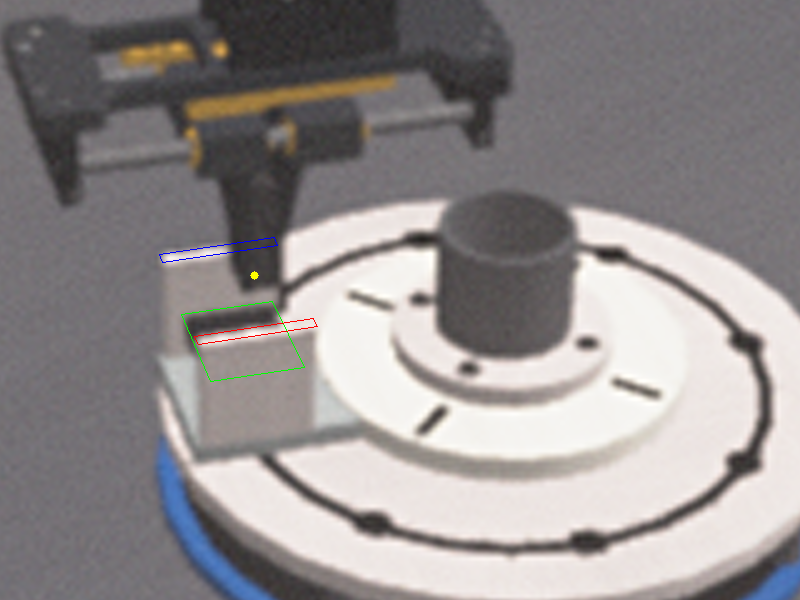

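The overlay fits to about 1 mm. As it stands, the 190 mm gripper body would sit over the stub with little clearance. I'll turn the tool 90° so the body lies tangentially, after checking joint 6.

```bash
python3 -c "
from h import *
print(r.sense()['joints'])"
```

```text
[ 15.0158  17.6981 -20.9033   0.0425 -51.2326  50.6525]
```

```bash
python3 -m crank '[{"delta_rot":[0,0,0.1745],"linear":[0,0,-0.02],"gripper":0},{"delta_rot":[0,0,0.1745],"linear":[0,0,0],"gripper":0},{"delta_rot":[0,0,0.1745],"linear":[0,0,0],"gripper":0},{"delta_rot":[0,0,0.1745],"linear":[0,0,0],"gripper":0},{"delta_rot":[0,0,0.1745],"linear":[0,0,0],"gripper":0},{"delta_rot":[0,0,0.1745],"linear":[0,0,0],"gripper":0},{"delta_rot":[0,0,0.1745],"linear":[0,0,0],"gripper":0},{"delta_rot":[0,0,0.1745],"linear":[0,0,0],"gripper":0},{"delta_rot":[0,0,0.175],"linear":[0,0,0],"gripper":0},{"delta_rot":[0,0,0],"linear":[0,0,0],"gripper":0}]'
python3 -m crank '[{"delta_rot":[0,0,0],"linear":[0,0,0],"gripper":0},{"delta_rot":[0,0,0],"linear":[0,0,0],"gripper":0}]'
sed -i 's/+114.4-th,/+204.4-th,/' h.py
python3 -c "
from h import *
st()
b=capture('scene')['img'][170:320,255:455]
cv2.imwrite('pics/p4.png',cv2.resize(b,None,fx=4,fy=4,interpolation=2))"
```

```text
time_s: 4.2
tcp_pos: [0.5265, -0.0248, 0.1493]
ee_rot: [[-0.411, -0.912, 0.003], [-0.912, 0.411, 0.001], [-0.002, -0.003, -1.0]]
wrist_force: [-0.2, -0.4, 0.3]
gripper_width: 0.009
time_s: 4.45
tcp_pos: [0.5258, -0.025, 0.148]
ee_rot: [[-0.412, -0.911, 0.001], [-0.911, 0.412, 0.0], [-0.0, -0.001, -1.0]]
wrist_force: [0.5, -0.1, 0.6]
gripper_width: 0.006
t 4.45 tang 0.00643215889699084 rad 0.11274621839343968 z 0.14798292508814037 yaw-err 360.074741452308 F er,et,z -0.12258367699200497 0.5080645219447723 0.6453518633392831 w 0.005518490839661683 tilt [0.0008 0.0001]
```

View pics/p4.png

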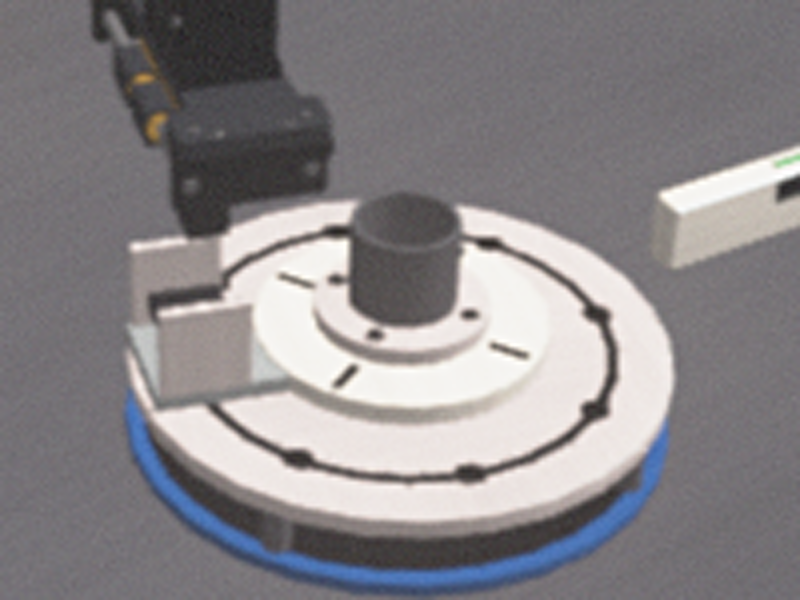

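The body now lies tangentially, clear of the stub, which is at (405,255). Next I descend between the cheeks to just above the pad.

```bash
python3 -m crank '[{"delta_rot":[0,0,0],"linear":[0.002,0,0.015],"gripper":0},{"delta_rot":[0,0,0],"linear":[0,0,0.015],"gripper":0},{"delta_rot":[0,0,0],"linear":[0,0,0.015],"gripper":0},{"delta_rot":[0,0,0],"linear":[0,0,0.005],"gripper":0},{"delta_rot":[0,0,0],"linear":[0,0,0],"gripper":0},{"delta_rot":[0,0,0],"linear":[0,0,0],"gripper":0}]'; python3 -c "
from h import *
st()"
```

```text
time_s: 5.25
tcp_pos: [0.5252, -0.0269, 0.098]
ee_rot: [[-0.413, -0.911, 0.001], [-0.911, 0.413, 0.0], [-0.0, -0.001, -1.0]]
wrist_force: [0.8, 0.5, 1.0]
gripper_width: 0.004
t 5.25 tang 0.006679833882925338 rad 0.11463379196757535 z 0.09795359817477273 yaw-err 360.00493433415227 F er,et,z -0.8178191011894528 0.47900043990905766 1.033631659610472 w 0.0039017492991413093 tilt [0.001  0.0001]
```

```bash
python3 -m crank '[{"delta_rot":[0,0,0],"linear":[0,0,0.005],"gripper":0},{"delta_rot":[0,0,0],"linear":[0,0,0.005],"gripper":0},{"delta_rot":[0,0,0],"linear":[0,0,0.005],"gripper":0},{"delta_rot":[0,0,0],"linear":[0,0,0.004],"gripper":0},{"delta_rot":[0,0,0],"linear":[0,0,0],"gripper":0},{"delta_rot":[0,0,0],"linear":[0,0,0],"gripper":0}]'; python3 -c "
from h import *
st()"
```

```text
time_s: 6.0
tcp_pos: [0.5256, -0.0269, 0.0798]
ee_rot: [[-0.412, -0.911, 0.002], [-0.911, 0.412, -0.0], [-0.001, -0.002, -1.0]]
wrist_force: [-1.5, 0.9, 8.0]
gripper_width: 0.006
t 6.0 tang 0.007022743006846061 rad 0.11449658182592007 z 0.07982552472585443 yaw-err 360.04296469999974 F er,et,z -0.14980845341276564 -1.75891940220287 8.006757474821528 w 0.005692196666280414 tilt [ 0.002  -0.0002]
```

```bash
python3 -m crank '[{"delta_rot":[0,0,0],"linear":[0,0,0.0025],"gripper":0},{"delta_rot":[0,0,0],"linear":[0,0,0],"gripper":0},{"delta_rot":[0,0,0],"linear":[0,0,0],"gripper":0}]'; python3 -c "
from h import *
st()"
```

```text
time_s: 6.38
tcp_pos: [0.5265, -0.0272, 0.0784]
ee_rot: [[-0.412, -0.911, 0.004], [-0.911, 0.412, -0.001], [-0.001, -0.004, -1.0]]
wrist_force: [-2.0, -0.8, 12.2]
gripper_width: 0.007
t 6.375 tang 0.007993353400500858 rad 0.11441519809549024 z 0.07835294862677308 yaw-err 360.0863830291594 F er,et,z 1.5594018050434644 -1.5406855049772905 12.195240961017015 w 0.006738271667870284 tilt [ 0.0041 -0.0007]
```

```bash
python3 -m crank '[{"delta_rot":[0,0,0],"linear":[0,-0.003,0],"gripper":0},{"delta_rot":[0,0,0],"linear":[0,-0.003,0],"gripper":0},{"delta_rot":[0,0,0],"linear":[0,0,0],"gripper":0}]'; python3 -c "
from h import *
st()"
python3 -m crank '[{"delta_rot":[0,0,-0.0393],"linear":[-0.0006,-0.0045,0],"gripper":0},{"delta_rot":[0,0,-0.0393],"linear":[-0.0006,-0.0045,0],"gripper":0},{"delta_rot":[0,0,-0.0393],"linear":[-0.0006,-0.0045,0],"gripper":0},{"delta_rot":[0,0,-0.0393],"linear":[-0.0006,-0.0045,0],"gripper":0},{"delta_rot":[0,0,0],"linear":[0,0,0],"gripper":0}]'; python3 -c "
from h import *
st(9)
b=capture('scene')['img'][170:320,255:455]
cv2.imwrite('pics/p5.png',cv2.resize(b,None,fx=4,fy=4,interpolation=2))"
```

```text
time_s: 6.75
tcp_pos: [0.5325, -0.0293, 0.0784]
ee_rot: [[-0.412, -0.911, 0.005], [-0.911, 0.412, -0.0], [-0.002, -0.005, -1.0]]
wrist_force: [-1.7, 1.3, 10.9]
gripper_width: 0.001
t 6.75 tang 0.014316454303796368 rad 0.11389469929215627 z 0.07836446146907534 yaw-err 360.0785827067191 F er,et,z -0.4869272421439543 -2.125289463930281 10.890377193045612 w 0.0008573732995392728 tilt [ 0.0051 -0.0001]
time_s: 7.38
tcp_pos: [0.5506, -0.0333, 0.0784]
ee_rot: [[-0.264, -0.965, 0.006], [-0.965, 0.264, 0.0], [-0.002, -0.006, -1.0]]
wrist_force: [0.4, 1.1, 9.9]
gripper_width: 0.008
t 7.375 tang 0.014865168740129107 rad 0.11376090418196769 z 0.07840987895406587 yaw-err 360.10616607641396 F er,et,z -1.2234400613369911 0.11630039308978442 9.871797726065697 w 0.007945101299412371 tilt [0.0062 0.0001]
```

View pics/p5.png

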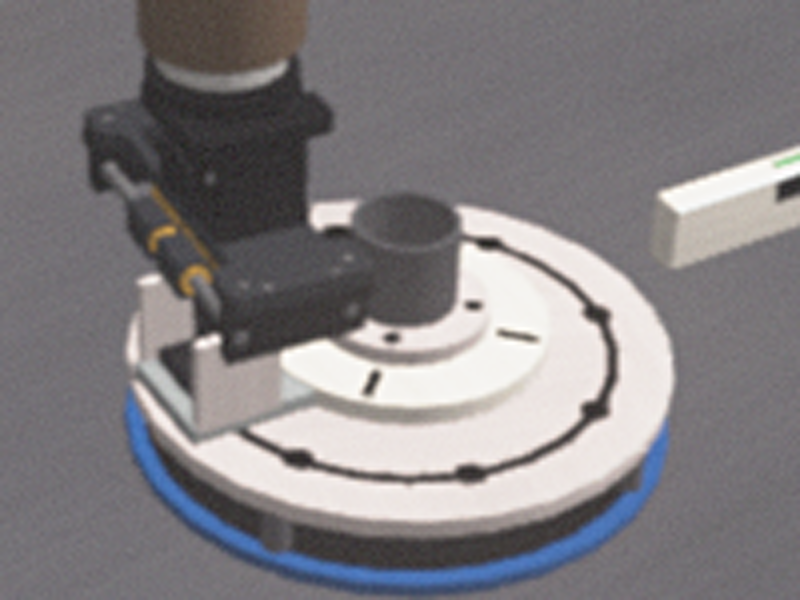

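The table has turned with the stub still standing, its marks rotated by several degrees. I'll continue to about 34°.

```bash
python3 -m crank '[{"delta_rot":[0,0,-0.0393],"linear":[-0.0006,-0.0045,0],"gripper":0},{"delta_rot":[0,0,-0.0393],"linear":[-0.0006,-0.0045,0],"gripper":0},{"delta_rot":[0,0,-0.0393],"linear":[-0.0006,-0.0045,0],"gripper":0},{"delta_rot":[0,0,-0.0393],"linear":[-0.0006,-0.0045,0],"gripper":0},{"delta_rot":[0,0,-0.0393],"linear":[-0.0006,-0.0045,0],"gripper":0},{"delta_rot":[0,0,-0.0393],"linear":[-0.0006,-0.0045,0],"gripper":0},{"delta_rot":[0,0,-0.0393],"linear":[-0.0006,-0.0045,0],"gripper":0},{"delta_rot":[0,0,-0.0393],"linear":[-0.0006,-0.0045,0],"gripper":0},{"delta_rot":[0,0,-0.0393],"linear":[-0.0006,-0.0045,0],"gripper":0},{"delta_rot":[0,0,0],"linear":[0,0,0],"gripper":0}]'; python3 -c "
from h import *
st(29.25)
c=capture('scene');im=cv2.resize(c['img'],None,fx=5,fy=5,interpolation=2)
def ov(th):
    a=np.radians(-114.4+th);er=np.array([np.cos(a),np.sin(a)]);et=np.array([-er[1],er[0]])
    P=lambda t,rr,z:proj(c,[*(C+et*t+er*rr),z])
    L=lambda pts,col:cv2.polylines(im,[np.int32([(P(*p)+.5)*5-.5 for p in pts])],True,col,1)
    L([(.028,.092,.118),(.028,.142,.118),(.034,.142,.118),(.034,.092,.118)],(0,0,255))
    L([(-.028,.092,.118),(-.028,.142,.118),(-.034,.142,.118),(-.034,.092,.118)],(255,0,0))
ov(29.25)
cv2.imwrite('pics/p6.png',im[900:1500,1275:2075])"
```

```text
time_s: 8.68
tcp_pos: [0.5909, -0.0317, 0.0784]
ee_rot: [[0.086, -0.996, 0.006], [-0.996, -0.086, 0.001], [-0.0, -0.006, -1.0]]
wrist_force: [-0.8, 4.6, 9.5]
gripper_width: 0.003
t 8.675 tang 0.014806375213301026 rad 0.11363890287969323 z 0.07840274131254096 yaw-err 0.11205768411383588 F er,et,z -4.678168997153906 -0.41834232310036057 9.536848354381112 w 0.0033228482284397972 tilt [0.0056 0.001 ]
```

View pics/p6.png

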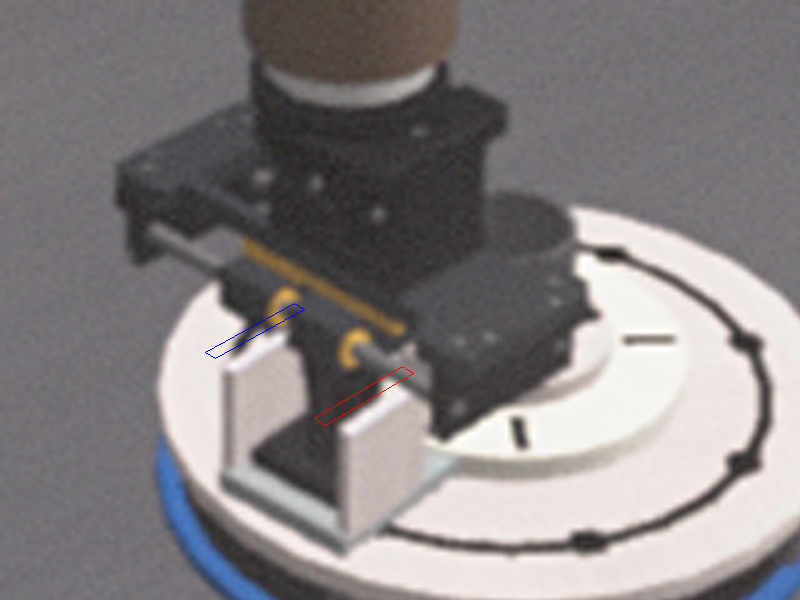

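```bash
python3 -c "
from h import *
c=capture('scene')
def ang(pts,s,ox,oy):
    for p in pts:
        d=ray(c,((p[0]+.5)/s+ox-.5,(p[1]+.5)/s+oy-.5),.07)[:2]-C;print(p,np.hypot(*d),np.degrees(np.arctan2(d[1],d[0])))
ang([(275,266),(297,246),(432,225),(467,238)],4,270,200)
ang([(522,447),(518,418),(622,340),(676,340)],5,255,180)
# cheek top corners
for p in [(342,432),(418,398),(228,370),(290,335)]:
    d=ray(c,((p[0]+.5)/5+255-.5,(p[1]+.5)/5+180-.5),.118)[:2]-C;print('ck',p,np.hypot(*d),np.degrees(np.arctan2(d[1],d[0]))+114.4)
"
```

```text
(275, 266) 0.07442118862159101 -69.84193976513563
(297, 246) 0.053215293689356576 -68.02983232766813
(432, 225) 0.054566867802459555 20.129223472694484
(467, 238) 0.07544643295077207 19.267429333456693
(522, 447) 0.07396479863494729 -35.992280568137666
(518, 418) 0.05400560555456958 -35.09012809131438
(622, 340) 0.052860408928308254 53.61176346523276
(676, 340) 0.07625539972124075 52.78181929228344
ck (342, 432) 0.14645450901981863 45.738802517594024
ck (418, 398) 0.11310758602080768 53.64707768688048
ck (228, 370) 0.1450998256435908 21.75900709550214
ck (290, 335) 0.11070854095066252 19.347097480395846
```

The marks show the table at 33.6° against the tool's 29°. Friction on the pad is carrying it, with the finger about 7 mm short of the cheek. I'll go to about 38°, lift until the plunger rides under the ring, then push the cheek gently to the snap.

```bash
python3 -m crank '[{"delta_rot":[0,0,-0.0393],"linear":[-0.0006,-0.0045,0],"gripper":0},{"delta_rot":[0,0,-0.0393],"linear":[-0.0006,-0.0045,0],"gripper":0},{"delta_rot":[0,0,0],"linear":[0,0,0],"gripper":0},{"delta_rot":[0,0,0],"linear":[0,0,0],"gripper":0},{"delta_rot":[0,0,0],"linear":[0,0,-0.005],"gripper":0},{"delta_rot":[0,0,0],"linear":[0,0,-0.008],"gripper":0},{"delta_rot":[0,0,0],"linear":[0,0,-0.008],"gripper":0},{"delta_rot":[0,0,-0.076],"linear":[0,0,0],"gripper":0},{"delta_rot":[0,0,0],"linear":[0,0,0],"gripper":0}]'; python3 -c "
from h import *
st(38.1)
c=capture('scene');im=cv2.resize(c['img'],None,fx=5,fy=5,interpolation=2)
cv2.imwrite('pics/p7.png',im[900:1500,1275:2075])"
```

```text
time_s: 9.9
tcp_pos: [0.597, -0.0309, 0.0969]
ee_rot: [[0.236, -0.972, -0.001], [-0.972, -0.236, -0.0], [-0.0, 0.001, -1.0]]
wrist_force: [-0.1, -0.6, -0.1]
gripper_width: 0.002
t 9.9 tang 0.003343417812533443 rad 0.11525584808521819 z 0.09689087529306036 yaw-err -0.049502629607793835 F er,et,z 0.5213983980702637 -0.2804742570074378 -0.09888123944551903 w 0.001565944768229555 tilt [-0.0007 -0.0001]
```

View pics/p7.png

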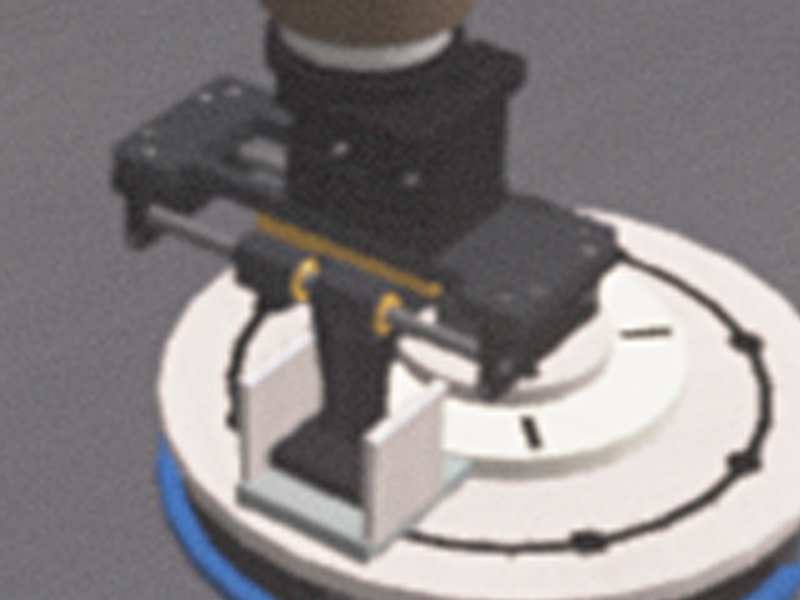

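```bash
cat >> h.py <<'E'
def ang(pts,s=5,ox=255,oy=180):
    c=capture('scene')
    for p,a0 in zip(pts,(-69.84,-68.03,20.13,19.27)):
        d=ray(c,((p[0]+.5)/s+ox-.5,(p[1]+.5)/s+oy-.5),.07)[:2]-C;print(p,np.hypot(*d),np.degrees(np.arctan2(d[1],d[0]))-a0)
E
python3 -c "
from h import *
ang([(537,446),(525,418),(621,334),(670,330)])"
```

```text
(537, 446) 0.07389814690828939 38.71150114653391
(525, 418) 0.054291381708072246 36.01914872516465
(621, 334) 0.05327298339075661 38.32897769949335
(670, 330) 0.07512100077342045 39.304867789574615
```

```bash
python3 -m crank '[{"delta_rot":[0,0,0],"linear":[0,-0.004,0],"gripper":0},{"delta_rot":[0,0,0],"linear":[0,-0.004,0],"gripper":0},{"delta_rot":[0,0,0],"linear":[0,-0.002,0],"gripper":0},{"delta_rot":[0,0,-0.0196],"linear":[-0.0003,-0.0022,0],"gripper":0},{"delta_rot":[0,0,-0.0196],"linear":[-0.0003,-0.0022,0],"gripper":0},{"delta_rot":[0,0,-0.0196],"linear":[-0.0003,-0.0022,0],"gripper":0},{"delta_rot":[0,0,-0.0196],"linear":[-0.0003,-0.0022,0],"gripper":0},{"delta_rot":[0,0,0],"linear":[0,0,0],"gripper":0}]'; python3 -c "
from h import *
st(42.6)
c=capture('scene');im=cv2.resize(c['img'],None,fx=5,fy=5,interpolation=2)
cv2.imwrite('pics/p8.png',im[900:1500,1275:2075])"
```

```text
time_s: 11.0
tcp_pos: [0.6135, -0.0257, 0.0968]
ee_rot: [[0.312, -0.95, -0.004], [-0.95, -0.312, -0.001], [-0.0, 0.004, -1.0]]
wrist_force: [-4.1, -2.5, 1.8]
gripper_width: 0.006
t 11.0 tang 0.01155596794442726 rad 0.11533862383583222 z 0.09683852238381191 yaw-err 0.009627204636778686 F er,et,z 1.1199177007120296 -4.734392472736524 1.7966715192210874 w 0.006187244210788085 tilt [-0.004  -0.0011]
```

View pics/p8.png

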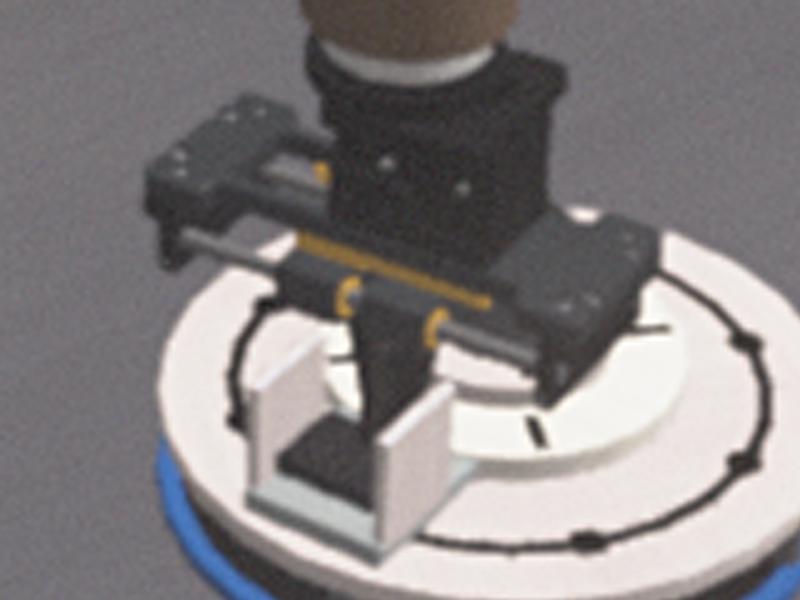

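The finger now touches the cheek, with a tangential force of about 5 N, and the table is near 40°. I'll continue in small steps.

```bash
python3 -m crank '[{"delta_rot":[0,0,-0.0196],"linear":[-0.0003,-0.0022,0],"gripper":0},{"delta_rot":[0,0,-0.0196],"linear":[-0.0003,-0.0022,0],"gripper":0},{"delta_rot":[0,0,0],"linear":[0,0,0],"gripper":0}]'; python3 -c "
from h import *
st(42.6)"
python3 -m crank '[{"delta_rot":[0,0,0],"linear":[-0.0003,-0.0022,0],"gripper":0},{"delta_rot":[0,0,0],"linear":[-0.0003,-0.0022,0],"gripper":0},{"delta_rot":[0,0,0],"linear":[0,0,0],"gripper":0}]'; python3 -c "
from h import *
st(44)
c=capture('scene');im=cv2.resize(c['img'],None,fx=5,fy=5,interpolation=2)
cv2.imwrite('pics/p9.png',im[900:1500,1275:2075])"
```

```text
time_s: 11.42
tcp_pos: [0.6201, -0.0225, 0.0971]
ee_rot: [[0.35, -0.937, 0.002], [-0.937, -0.35, 0.001], [0.0, -0.002, -1.0]]
wrist_force: [1.3, 0.2, 0.3]
gripper_width: 0.004
t 11.425 tang 0.01885329884204468 rad 0.11437144200385217 z 0.09712925722963875 yaw-err 2.265302912200376 F er,et,z 0.21988130302607356 1.283078350343337 0.2518052998187032 w 0.003810049174472686 tilt [0.0024 0.0007]
time_s: 11.8
tcp_pos: [0.6235, -0.0204, 0.0971]
ee_rot: [[0.35, -0.937, 0.001], [-0.937, -0.35, 0.0], [-0.0, -0.001, -1.0]]
wrist_force: [-1.4, -0.6, 0.6]
gripper_width: 0.003
t 11.8 tang 0.019870778189615027 rad 0.11398110342112874 z 0.09711447936582109 yaw-err 0.8723623573338557 F er,et,z 0.10596716104404649 -1.4839972035505085 0.6316494458046393 w 0.0033990657536332436 tilt [0.0005 0.0002]
```

View pics/p9.png

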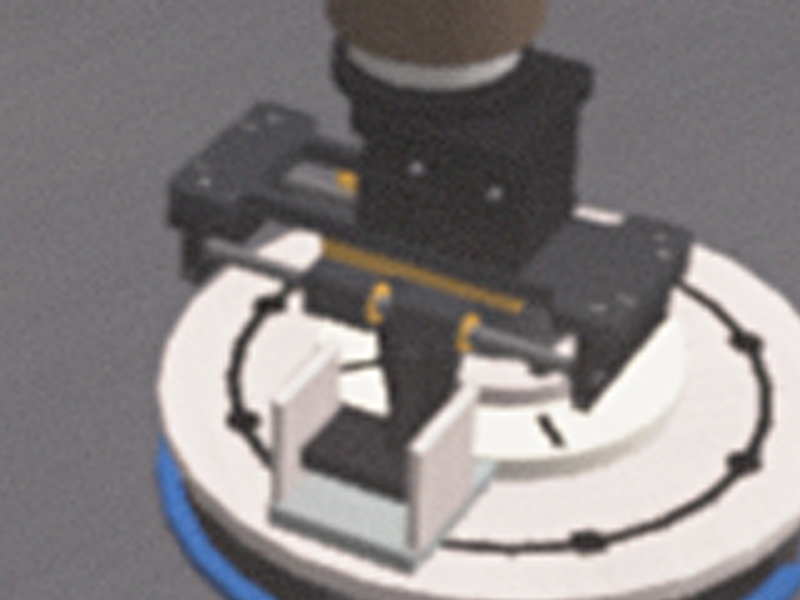

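```bash
python3 -c "
from h import *
ang([(543,446),(528,418)])
ang([(560,445),(542,417)])"
```

```text
(543, 446) 0.07428544358390213 40.60288825846058
(528, 418) 0.05446148442106303 37.327386525083625
(560, 445) 0.07516984194089843 46.01014639558308
(542, 417) 0.05496058324540204 43.532533974546766
```

```bash
python3 -c "
from h import *
c=capture('scene');im=cv2.resize(c['img'],None,fx=8,fy=8,interpolation=2)
a=np.radians(-114.4+45);er=np.array([np.cos(a),np.sin(a)]);et=np.array([-er[1],er[0]])
P=lambda t,rr,z:proj(c,[*(C+et*t+er*rr),z])
L=lambda pts,col:cv2.polylines(im,[np.int32([(P(*p)+.5)*8-.5 for p in pts])],True,col,1)
for s in (1,-1): L([(s*.028,.092,.118),(s*.028,.142,.118),(s*.034,.142,.118),(s*.034,.092,.118)],(0,0,255))
for z,col in ((.092,(0,255,0)),(.0825,(0,255,255))): L([(-.025,.095,z),(.025,.095,z),(.025,.135,z),(-.025,.135,z)],col)
cv2.imwrite('pics/p10.png',im[1900:2400,2350:3050])
st(45)"
```

```text
t 12.0 tang 0.01779171301249455 rad 0.11437516699211561 z 0.09705509077021296 yaw-err -0.1355261998278081 F er,et,z -1.9056598981330644 -0.2268292536542723 0.09626253674531549 w 0.007900323059175653 tilt [0.0007 0.0003]
```

View pics/p10.png

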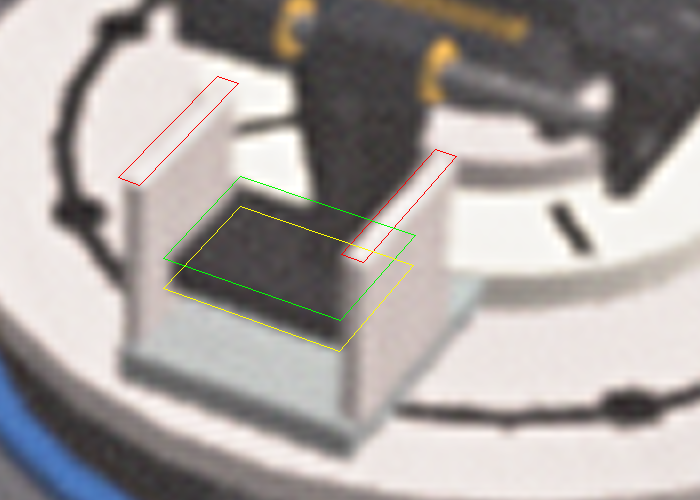

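The cheeks and pad match the 45° model with the pad up (green outline), so the plunger looks seated. I'll check with a gentle 2 mm push on the cheek.

```bash
python3 -m crank '[{"delta_rot":[0,0,0],"linear":[0,-0.001,0],"gripper":0},{"delta_rot":[0,0,0],"linear":[0,-0.001,0],"gripper":0},{"delta_rot":[0,0,0],"linear":[0,0,0],"gripper":0},{"delta_rot":[0,0,0],"linear":[0,0,0],"gripper":0}]'; python3 -c "
from h import *
st(45)"
```

```text
time_s: 12.5
tcp_pos: [0.6244, -0.0199, 0.097]
ee_rot: [[0.35, -0.937, -0.001], [-0.937, -0.35, 0.0], [-0.0, 0.001, -1.0]]
wrist_force: [-3.2, 0.7, 2.6]
gripper_width: 0.003
t 12.5 tang 0.01896861471354762 rad 0.11422442859093038 z 0.09696716899161499 yaw-err -0.1391218084818604 F er,et,z -1.8319286588994728 -2.778915173970262 2.571961831476124 w 0.002622881715993622 tilt [-0.0012  0.    ]
```

```bash
python3 -m crank '[{"delta_rot":[0,0,0],"linear":[0,-0.001,0],"gripper":0},{"delta_rot":[0,0,0],"linear":[0,0,0],"gripper":0},{"delta_rot":[0,0,0],"linear":[0,0,0],"gripper":0}]'; python3 -c "
from h import *
st(45)"
```

```text
time_s: 12.88
tcp_pos: [0.6246, -0.0198, 0.097]
ee_rot: [[0.349, -0.937, -0.003], [-0.937, -0.349, -0.0], [-0.001, 0.003, -1.0]]
wrist_force: [-6.4, -0.3, 3.9]
gripper_width: 0.009
t 12.875 tang 0.019150413047267778 rad 0.11417929099304462 z 0.09695747026607077 yaw-err -0.14777752271280065 F er,et,z -1.955987028259799 -6.110646790844217 3.8782599500365516 w 0.008783747654318544 tilt [-0.003  -0.0004]
```

Another 1 mm commanded moved the tip only 0.2 mm while the force rose to 6 N, so the table is locked. I'll back off, lift clear, and look.

```bash
python3 -m crank '[{"delta_rot":[0,0,0],"linear":[0,0.006,0],"gripper":0},{"delta_rot":[0,0,0],"linear":[0,0.006,0],"gripper":0},{"delta_rot":[0,0,0],"linear":[0,0.003,0],"gripper":0},{"delta_rot":[0,0,0],"linear":[0,0,-0.02],"gripper":0},{"delta_rot":[0,0,0],"linear":[0,0,-0.04],"gripper":0},{"delta_rot":[0,0,0],"linear":[0,0,-0.05],"gripper":0},{"delta_rot":[0,0,0],"linear":[0,0,-0.05],"gripper":0},{"delta_rot":[0,0,0],"linear":[0,0,0],"gripper":0}]'
python3 -m crank '[{"delta_rot":[0,0,0],"linear":[0.04,0.02,0],"gripper":0},{"delta_rot":[0,0,0],"linear":[0.04,0.02,0],"gripper":0},{"delta_rot":[0,0,0],"linear":[0.04,0.02,0],"gripper":0},{"delta_rot":[0,0,0],"linear":[0.04,0.02,0],"gripper":0},{"delta_rot":[0,0,0],"linear":[0.04,0.02,0],"gripper":0},{"delta_rot":[0,0,0],"linear":[0,0,0],"gripper":0},{"delta_rot":[0,0,0],"linear":[0,0,0],"gripper":0}]'
python3 -c "
from h import *
st(45)
c=capture('scene');cv2.imwrite('pics/s11.png',c['img']);im=cv2.resize(c['img'],None,fx=4,fy=4,interpolation=2)
a=np.radians(-114.4+45);er=np.array([np.cos(a),np.sin(a)]);et=np.array([-er[1],er[0]])
P=lambda t,rr,z:proj(c,[*(C+et*t+er*rr),z])
L=lambda pts,col:cv2.polylines(im,[np.int32([(P(*p)+.5)*4-.5 for p in pts])],True,col,1)
for s in (1,-1): L([(s*.028,.092,.118),(s*.028,.142,.118),(s*.034,.142,.118),(s*.034,.092,.118)],(0,0,255))
L([(-.025,.095,.092),(.025,.095,.092),(.025,.135,.092),(-.025,.135,.092)],(0,255,0))
cv2.imwrite('pics/p11.png',im[800:1300,1080:1760])
t=capture('top')['img'];cv2.imwrite('pics/t11.png',t);cv2.imwrite('pics/t11c.png',cv2.resize(t[180:325,200:350],None,fx=4,fy=4,interpolation=2))
"
```

```text
time_s: 13.88
tcp_pos: [0.6145, -0.0249, 0.2627]
ee_rot: [[0.35, -0.937, 0.012], [-0.937, -0.35, 0.001], [0.003, -0.011, -1.0]]
wrist_force: [0.8, -0.2, -0.1]
gripper_width: 0.002
time_s: 14.75
tcp_pos: [0.5879, -0.247, 0.2562]
ee_rot: [[0.349, -0.937, -0.001], [-0.937, -0.349, 0.001], [-0.001, 0.001, -1.0]]
wrist_force: [-0.1, -0.4, 0.5]
gripper_width: 0.008
t 14.75 tang -0.09517472798263055 rad 0.3139105295711052 z 0.2561665546287836 yaw-err -0.16563105317251825 F er,et,z 0.38458627057174266 -0.2389295290482838 0.5179896682353999 w 0.008120824719765272 tilt [-0.001   0.0005]
```

View pics/p11.png

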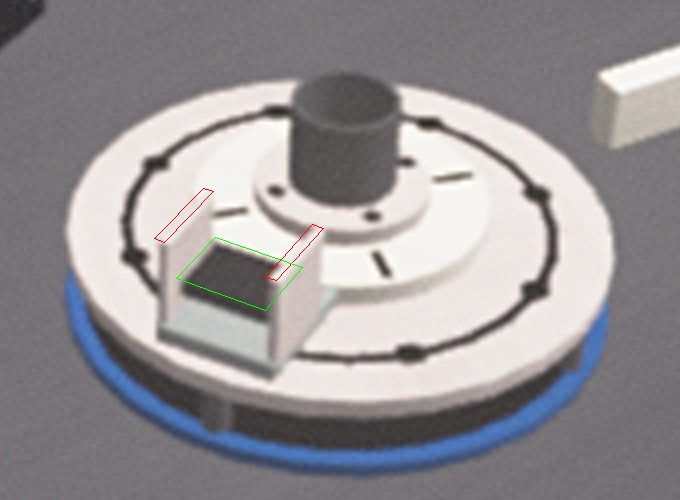

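View pics/t11.png

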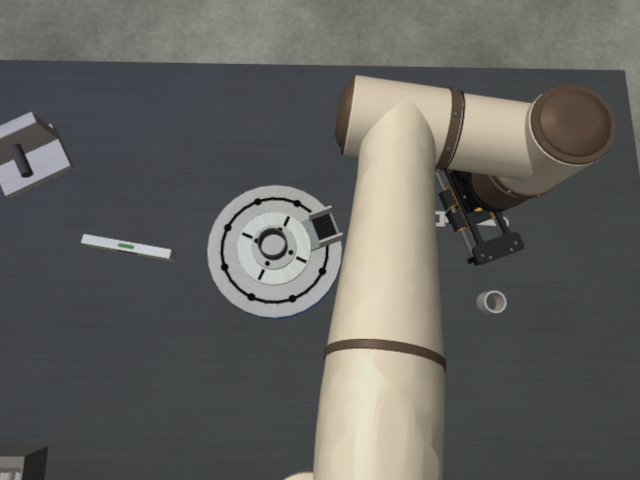

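View pics/t11c.png

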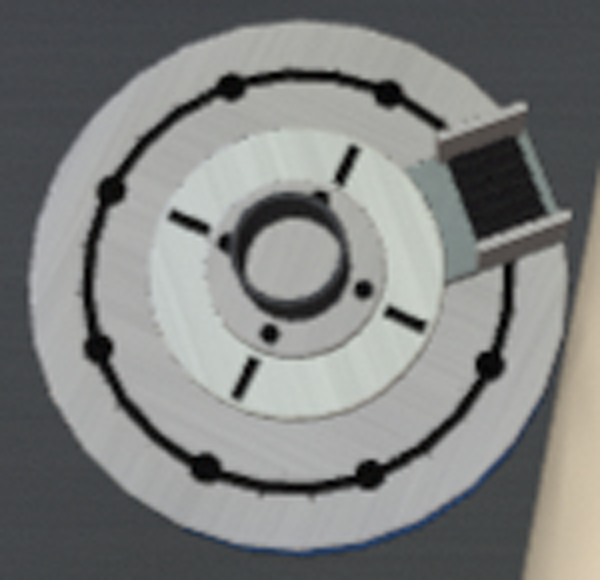

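The pad has sprung up in the next hole, and the old hole is exposed at (490,366). The stub is upright and centred, its bolt holes turned along with the table. The level and coupling are unmoved. The spanner is partly hidden under the arm but was never approached.

```bash
python3 -c "
from station import workorder
workorder.finish_job()"
```

```text
the job is handed in; nothing more can be done
```

The turntable is indexed on by one hole, counter-clockwise, and the job is handed in at about 15 s of the 43 s allowed.

- **Press:** I pressed the plunger to its stop with the closed fingertips (z = 0.078 m, about 12 N).
- **Turn:** I pushed the table round to about 38° with the plunger held down. Friction on the pad carried it that far, with the fingers not yet on the cheek. I then lifted the fingers and pushed the counter-clockwise cheek gently until the plunger sprang up in the next hole.
- **Lock check:** The first 2 mm test push was unclear: the tip moved 1.2 mm at under 3 N. A further 1 mm moved it only 0.2 mm while the force rose to 6 N, which showed the table was locked.
- **Final pictures:** After I withdrew the arm, the pad was fully up at 45° and the starting hole was exposed. The pipe stub was standing centred and had turned with the table.
- **Loose things on the bench:** The spirit level and coupling had not moved. The arm partly hid the spanner in the last top view, so I could not fully check it, but the fingers never went below about 0.25 m near it.

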